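# Close up the row of parts boxes on the repair bench riser

## Task

Tidy the bench riser: stand all four parts boxes on it in one neat row, square and pushed back against its back lip, side by side without gaps and starting at its end plate (any order). Hook the bookend over the rail behind the lip, on the open end of the row with its plate towards the boxes, and slide it along until it holds the row snugly. Keep the boxes upright all the time and leave the pump bottle, solder reel and flux jar where they are.

Things in the scene. Friction and masses are not known exactly. Their poses are not given: they have to be found in the camera images.
- shelf: Bench riser: low open white shelf, fixed, at a new place and angle each time. Origin: centre of its underside on the bench. x: away from the robot, y: along it to its end plate (robot's left), z up. Board 170 mm deep (x), 500 long (y), top at z = 80. Open in front and at the -y end. Steel back lip, end plate at the +y end, rail behind the lip.
- row_corner (a point): Point on the board's top where lip and end plate meet; axes as shelf. In this frame: board top z = 0, front edge x = -140 mm, rear edge x = 30, y from 10 to -490. Lip: front face x = 0, 3 mm thick, 22 high, along all y. End plate: inner face y = 0, 75 high, x -120 to 0.
- rail_mid (a point): Middle of the rail, on its centre line; axes as shelf. Steel rod, 8 mm diameter, along y, 20 mm behind the lip's front face, 52 mm above the board, 240 mm from the end plate's inner face. It runs 248 mm to each side, carried only by a thin post (10 x 5 mm) under each end.
- box_blue: Grey flip-top plastic parts box with a blue lid, closed, rigid: 90 mm deep (its x, paper label on its -x end), 46 mm wide (its y), 70 mm high (z), 0.15 to 0.31 kg, a plain block all round; 1 to 4 N slides it over the board. Origin at the centre of its underside. Starts on the riser, away from the lip and askew
- box_green: The same box with a green lid. Starts on the riser, away from the lip and askew
- box_yellow: The same box with a yellow lid. Starts on the riser, away from the lip and askew
- box_red: The same box with a red lid. Starts standing on the bench to the left or right of the riser
- bookend: Grey sheet-metal bookend, 0.26 kg, stands on its foot on the bench left or right of the riser, turned about as it will be used. Origin: bottom of the plate's row-side face, below the grip's middle. +y: to the row, +x: to the rail. Plate x -45 to 35 mm, y -4 to 0, z 0 to 85. Foot x -45 to 35, y -60 to 0, z 0 to 4. Arm (y -4 to 0, z 40 to 70) from plate to hook.
- bookend_grip (a point): Middle of the bookend's black plastic grip, at (0, -5, 99) mm in the bookend's frame, axes as the bookend. Grip: 60 mm along x, 10 thick (y), 36 high (z), above the plate; it stands higher than the boxes.
- hook (a point): Middle of the underside of the hook's roof, at (63, -15, 54) mm in the bookend's frame. Hook: channel open below, 30 mm long (y -30 to 0), 16 wide inside (22 outside), skirts 20 mm deep below the roof. Hooked, the roof lies on the rail, the plate's rear edge is about 8 mm before the lip, the arm is over the lip and the foot hangs about 2 mm over the board (its front may sag to it).
- pump_bottle: White plastic solvent dispenser with a blue top, 60 mm diameter, 124 mm high, on the bench in front of the riser. Origin: centre of its underside. Leave it alone
- solder_reel: Blue plastic solder reel lying flat, 60 mm diameter, 40 mm high, on the bench in front of the riser. Origin: centre of its underside. Leave it alone
- flux_jar: Small amber flux jar with a black cap, 44 mm diameter, 42 mm high, standing on the riser's board at its front edge, near the open -y end. Origin: centre of its underside. Leave it alone
There are look-alikes about, which are no part of the job. Leave any orange look-alike of the box_red alone.

How it is judged (in metres and radians):
At the end, for the whole second after the job is handed in: Boxes upright on the riser, square to 0.08 rad, backs within 8 mm of the lip, all within 195 mm of the end plate (bare row 184); bookend hooked over the rail, upright to 0.1 rad, square to 0.12, its row-side face 180 to 197 mm from the end plate; all at rest (x of box_blue in the frame of row_corner between -0.053 and -0.042 m and y of box_blue in the frame of row_corner between -0.172 and -0.018 m and z of box_blue in the frame of row_corner between -0.005 and 0.005 m and angle between the x axis of each of box_blue, box_green, box_yellow, box_red and the x axis of row_corner, either way round below 0.08 rad and angle between each of box_blue, box_green, box_yellow, box_red's own z axis and vertical below 0.06 rad and linear speed of each of box_blue, box_green, box_yellow, box_red, bookend below 0.02 m/s and x of box_green in the frame of row_corner between -0.053 and -0.042 m and y of box_green in the frame of row_corner between -0.172 and -0.018 m and z of box_green in the frame of row_corner between -0.005 and 0.005 m and x of box_yellow in the frame of row_corner between -0.053 and -0.042 m and y of box_yellow in the frame of row_corner between -0.172 and -0.018 m and z of box_yellow in the frame of row_corner between -0.005 and 0.005 m and x of box_red in the frame of row_corner between -0.053 and -0.042 m and y of box_red in the frame of row_corner between -0.172 and -0.018 m and z of box_red in the frame of row_corner between -0.005 and 0.005 m and x of hook in the frame of rail_mid between -0.007 and 0.007 m and z of hook in the frame of rail_mid between 0.001 and 0.009 m and y of bookend in the frame of row_corner between -0.197 and -0.18 m and x of bookend in the frame of row_corner between -0.053 and -0.033 m and angle between the x axis of bookend and the x axis of row_corner, either way round below 0.12 rad and angle between bookend's own z axis and vertical below 0.1 rad); the robot touches nothing.
It fails at once if a parts box is tipped by more than about 30 degrees (angle between any of box_blue, box_green, box_yellow, box_red's own z axis and vertical above 0.5 rad).
It fails at once if a bystander (pump bottle, solder reel, flux jar) is moved by more than 20 mm (distance of any of pump_bottle, solder_reel, flux_jar from where it was at the start of the episode above 0.02 m).
It also fails if it takes over 72 s, if anything falls off the work surface, if the arm or the gripper's body presses on something with over 40 N, if the wrist force passes 120 N, or if a joint passes its speed limit or range.

## Robot

A 6-joint arm with a two-finger parallel gripper is mounted at the origin on the work surface. World frame = base frame: x ahead of the robot, y to its left, z up, the work surface at z = 0. Lengths are in m, angles in degrees, forces in N, time in s.
With the tool pointing down it reaches from about 0.4 to 0.825 m from the base axis. Payload 7 kg.
Tool frame: the origin (TCP) lies on the centre line of the jaws, within the pads' length; the fingertips stand 19 mm ahead of it and the grasp point (between the pads) is the TCP; z points along the fingers, y is the line along which they close (so a half turn about z gives the same grasp; the last joint's range is limited). The gripper opens to 88 mm and grips with 3 to 60 N. Pads are 19 mm wide; open, the fingers measure 130 mm over their backs; the gripper's body (78 mm by 193 mm) begins 47 mm behind the grasp point.
Start: joints at [89.33, 20.546, 0.682, 0, -70.136, -16.507], TCP at [0.199, 0.645, 0.246] pointing down, gripper open.
Joint ranges: [-176.03, 176.03], [-82.01, 121.73], [-58.28, 71.71], [-173.87, 95.51], [-174.79, -0.11], [-173.66, 173.66]. Speed limits (degrees/s): [136.94, 136.94, 172.46, 180, 180, 180].

## Interface

Orientations are given as [roll, pitch, yaw] about the fixed x, y, z axes, in that order (R = Rz(yaw) Ry(pitch) Rx(roll)).
In Python, from plant import ctrl gives the robot as it stands.
- The arm moves only by the tool move_arm, never from a script. Its argument "motion" is a list of rows, each a list of 3 entries, a list of its own where there are three numbers: the shift along the tool's x, y, z in mm, then the turn, a rotation vector about the tool's x, y, z in degrees, then the closure, from 0 (fully open) to 1 (shut). A call has 1 to 10 rows; each row is the pose to reach, as a shift and turn from the pose commanded when the call began, along the tool's axes at that moment; what a row does not reach only later rows make up. A row lasts 1/12 s, in which the tool goes at most 41.7 mm and 7.16 degrees, less where a joint would pass 70% of its speed; a pose out of reach is approached as far as the arm can. A call with a gripper value outside its range is refused whole. The fingers move at their own pace and stop on an object; the grip force is fixed at half the most. Time passes only in rows, so rows that repeat a pose let the fingers close. It gives the time, the measured TCP pose, the force, the opening and the grip force at its end, in the units of the state.
- ctrl.get_obs(): the state, without advancing time (a new reading comes with each control period).
- ctrl.snapshot(name): name is "scene" or "top" or "wrist"; returns a dict with "color" (420x560x3 uint8, blue, green, red), "camera_matrix" (3x3 intrinsics, pixels), "cam_to_world" (4x4, takes a point from camera to world coordinates). Camera axes: x right, y up, looking along -z (the intrinsics and any distortion apply to the point x, -y, -z); pixel columns grow to the right and rows downward; lengths in m; the calibration is good to about 2 mm. A picture is of the moment at which its call begins. There is no depth.
- ctrl.close_job(): hands the job in; it is judged then, once.
The state is a dict: "clock": time; "joint_pos": joint angles; "qvel": joint speeds; "tau": joint torques, N m; "tool_pos": TCP position; "orientation": TCP orientation; "force": force on the tool from outside, world axes, zero at the start; "moment": the same for the moment, N m; "opening": finger opening in m; "gripper_force": force on a finger pad.
Only numpy, scipy, OpenCV 4.12 (cv2) and the standard library are available. Lean on these libraries where they do the work, as an engineer would, in place of code of your own. Each camera call takes 0.05 s, during which the arm holds its last target. There are 200 camera calls.

## Working session

There is one attempt and no reset: what is moved stays moved. The work goes in short steps, Python scripts to look and compute and a tool call to move; the robot and the scene stay as the last step left them, time stands still between calls to the robot, and variables do not carry over. Pictures are saved under pics/ and viewed, at most 12 in all, crops included, and the job is handed in when it is done.

Besides the shell and the picture viewer there is one more tool, called after "Call:" in YAML: its name, and indented under it one key for each argument. move_arm: Moves the arm, as the interface text tells. Its arguments: {"type":"object","properties":{"motion":{"type":"array"}},"required":["motion"]}

```bash
ls; mkdir -p pics; cat > h.py <<'E'
import numpy as np, cv2
from plant import ctrl
def snap(n,f=None):
    s=ctrl.snapshot(n)
    if f: cv2.imwrite('pics/'+f,s['color'])
    return s
def ray(s,u,v):
    K=np.array(s['camera_matrix']);T=np.array(s['cam_to_world'])
    d=np.linalg.inv(K)@[u,v,1]; d=T[:3,:3]@[d[0],-d[1],-d[2]]
    return T[:3,3],d
def onz(s,u,v,z):
    o,d=ray(s,u,v); return o+d*(z-o[2])/d[2]
def proj(s,P):
    K=np.array(s['camera_matrix']);T=np.array(s['cam_to_world'])
    p=T[:3,:3].T@(np.asarray(P)-T[:3,3]); q=K@[p[0],-p[1],-p[2]]; return q[:2]/q[2]
E
python3 - <<'E'
from h import *
a=snap('scene','s0.png');b=snap('top','t0.png')
for s in(a,b):print(np.round(s['camera_matrix'],1).tolist(),np.round(s['cam_to_world'],3).tolist(),[k for k in s])
print(ctrl.get_obs())
E
```

```text
pics
[[481.2, 0.0, 277.7], [0.0, 481.2, 210.3], [0.0, 0.0, 1.0]] [[0.636, -0.446, 0.63, 1.337], [0.772, 0.354, -0.529, -0.714], [0.013, 0.822, 0.569, 0.875], [0.0, 0.0, 0.0, 1.0]] ['color', 'camera_matrix', 'cam_to_world']
[[415.2, 0.0, 274.1], [0.0, 415.2, 208.3], [0.0, 0.0, 1.0]] [[-0.029, 0.985, -0.168, 0.345], [-1.0, -0.028, 0.005, 0.004], [-0.0, 0.168, 0.986, 1.077], [0.0, 0.0, 0.0, 1.0]] ['color', 'camera_matrix', 'cam_to_world']
{'clock': 0.1, 'joint_pos': array([ 8.93300485e+01,  2.05845215e+01,  6.39791830e-01, -1.65931049e-02,
       -7.01365711e+01, -1.65073678e+01]), 'qvel': array([ 0.01225035, -0.06286183,  0.06746795,  0.16750827, -0.07775577,
        0.00397647]), 'tau': array([-2.36485401e-03, -5.84164917e+01,  2.93753242e+01,  7.01558724e+00,
        1.01794774e-02, -6.20389278e-05]), 'tool_pos': array([0.19925165, 0.64449593, 0.24475752]), 'orientation': array([ 1.79917617e+02, -8.14591418e-03, -1.71829625e+01]), 'force': array([ 0.30069875, -0.22339841,  0.3557846 ]), 'moment': array([ 0.0408606 , -0.01780113, -0.03701554]), 'gripper_force': 0.0, 'opening': 0.08774882213229247}
```

View pics/t0.png

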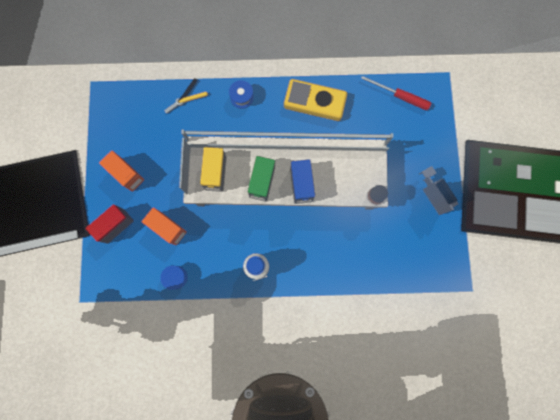

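View pics/s0.png

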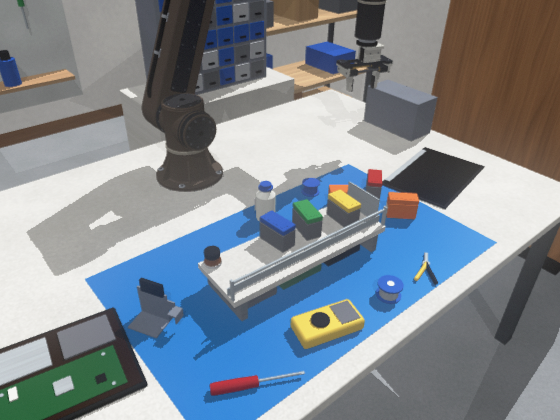

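The top view shows three candidates for box_red: red at (106,223), and orange look-alikes at (120,170) and (163,226). By the description I take (106,223). The bookend is at about (440,190), the riser corner at about (186,140), the flux jar at (377,194), the pump at (256,266) and the reel at (173,278). Next I take a close crop and measure by masks.

```bash
cat >> h.py <<'E'
HUE={'red':((0,4),(172,180)),'yellow':((22,34),),'green':((45,80),),'blue':((112,130),)}
def masks(s):
    h=cv2.cvtColor(s['color'],cv2.COLOR_BGR2HSV); out={}
    for c,rs in HUE.items():
        m=0
        for a,b in rs: m=m|cv2.inRange(h,(a,110,60),(b,255,255))
        n,l,st,ce=cv2.connectedComponentsWithStats(m)
        out[c]=[(l==i) for i in range(1,n) if st[i,4]>120]
    return out
def rects(s,z):
    for c,ms in masks(s).items():
        for m in ms:
            v,u=np.nonzero(m); 
            P=np.array([onz(s,a,b,z) for a,b in zip(u,v)])[:,:2]
            r=cv2.minAreaRect((P*1000).astype(np.float32))
            print(c,len(u),'px',int(u.mean()),int(v.mean()),'xy',np.round(r[0],1),'size',np.round(r[1],1),'ang',round(r[2],1))
E
python3 - <<'E'
from h import *
s=snap('top');c=s['color']
print('z.15');rects(s,.15);print('z.07');rects(s,.07)
a=cv2.resize(c[120:245,85:245],None,fx=5,fy=4.8,interpolation=cv2.INTER_CUBIC)
a=cv2.resize(c[115:245,85:245],(640,520),interpolation=cv2.INTER_CUBIC);cv2.imwrite('pics/c1.png',a)
a=cv2.resize(c[120:230,330:470],(764,600),interpolation=cv2.INTER_CUBIC);cv2.imwrite('pics/c2.png',a)
print(cv2.cvtColor(c,cv2.COLOR_BGR2HSV)[[223,170,226,178,165,180,100],[106,120,163,262,213,303,200]].tolist())
E
```

```text
z.15
red 292 px 412 98 xy [ 757.1 -334.9] size [86.  20.9] ang 62.5
red 698 px 105 222 xy [481.6 381.4] size [45.8 84.9] ang 41.1
yellow 1107 px 319 101 xy [ 762.4 -104.5] size [138.5  74.4] ang 74.5
yellow 781 px 211 166 xy [604.8 141.2] size [46.8 92.9] ang 84.5
green 689 px 261 176 xy [577.8  27.7] size [42.9 89.4] ang 74.8
green 1739 px 528 178 xy [ 571.9 -566.1] size [182.  95.] ang 81.8
z.07
red 292 px 412 98 xy [ 792.7 -364.2] size [93.5 22.8] ang 62.5
red 698 px 105 222 xy [493.4 413.9] size [49.8 92.2] ang 41.1
yellow 1107 px 319 101 xy [ 798.4 -113.9] size [150.4  80.8] ang 74.5
yellow 781 px 211 166 xy [627.3 153. ] size [ 50.8 100.9] ang 84.5
green 689 px 261 176 xy [597.9  29.7] size [46.6 97.2] ang 74.8
green 1739 px 528 178 xy [ 591.4 -615.2] size [197.7 103.2] ang 81.8
[[179, 184, 175], [10, 185, 218], [9, 179, 219], [69, 141, 145], [24, 167, 226], [111, 166, 175], [104, 183, 181]]
```

View pics/c1.png

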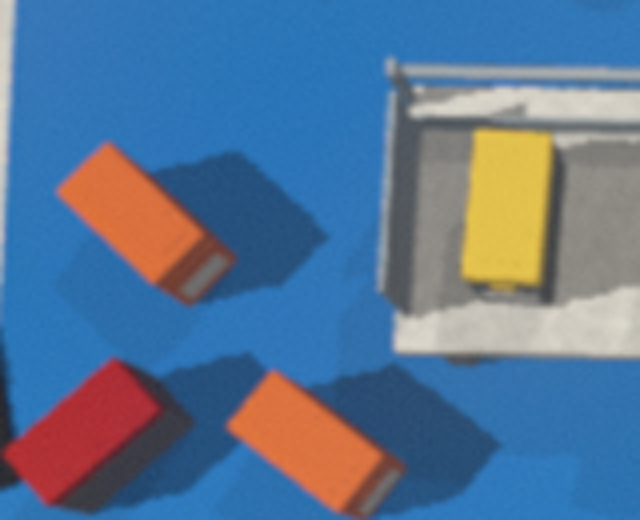

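View pics/c2.png

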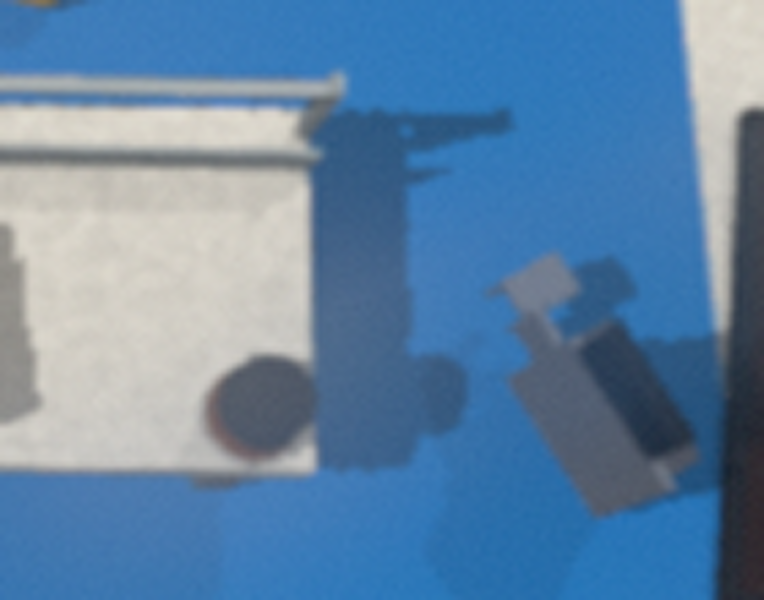

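Crop c1 confirms red at full px (106,223) against the two orange ones. c2 shows the bookend: dark grip top with corners at about c2 (580,345), (620,320), (695,440), (655,460), and the hook at (540,285). The flux jar is at (265,405).

```bash
sed -i "s/(112,130)/(109,130)/" h.py; cat >> h.py <<'E'
def goto(x,y,z,yaw,pr=True):
    """shift (mm) and turn (deg) in tool axes from measured pose to world target, tool down"""
    from scipy.spatial.transform import Rotation as R
    o=ctrl.get_obs(); A=R.from_euler('xyz',o['orientation'],degrees=True)
    B=min((R.from_euler('xyz',[180,0,yaw+k],degrees=True) for k in(0,180)),key=lambda b:(A.inv()*b).magnitude())
    d=np.array([x,y,z])-o['tool_pos']
    print('shift',np.round(A.inv().apply(d)*1000,1),'turn',np.round((A.inv()*B).as_rotvec(degrees=True),1),'t',round(o['clock'],2))
E
python3 - <<'E'
from h import *
s=snap('top')
c1=lambda u,v:(85+u/4,115+v/4); c2=lambda u,v:(330+u/5.457,120+v/5.4545)
FL=onz(s,*c1(395,352),.08);FR=onz(s,*c2(317,471),.08)
LR=onz(s,*c2(318,152),.102);RL=onz(s,*c1(392,70),.132);RR=onz(s,*c2(343,86),.132)
PT=onz(s,*c1(380,290),.155)
print('front len',np.linalg.norm(FL-FR),'rail len',np.linalg.norm(RL-RR))
e=FL-FR;print('yaw front',np.degrees(np.arctan2(-e[0],e[1])));e=RL-RR;ya=np.degrees(np.arctan2(-e[0],e[1]));print('rail',ya)
for n,p in dict(FL=FL,FR=FR,LR=LR,RL=RL,RR=RR,PT=PT).items():print(n,p.round(4))
a=np.radians(ya);ex=np.array([np.cos(a),np.sin(a)]);ey=np.array([-np.sin(a),np.cos(a)])
for n,p,q in(('FL',FL,(-.14,.01)),('FR',FR,(-.14,-.49)),('LR',LR,(0,-.49)),('RL',RL,(.02,.008)),('RR',RR,(.02,-.488))):print('corner from',n,(p[:2]-q[0]*ex-q[1]*ey).round(4))
print('z.148');rects(s,.15)
G=np.array([onz(s,*c2(*p),.117)[:2] for p in((580,345),(620,320),(695,440),(655,460))])
print('grip',G.mean(0),cv2.minAreaRect((G*1000).astype(np.float32)))
H=np.array([onz(s,*c2(*p),.057)[:2] for p in((505,282),(552,255),(580,288),(535,315))]);print('hook',H.mean(0),H.round(3).tolist())
h=cv2.cvtColor(s['color'],cv2.COLOR_BGR2HSV)[150:210,285:325]; print(h[10:50:10,5:35:5,:].tolist())
E
```

```text
front len 0.49866502406090507 rail len 0.49990742931429766
yaw front -2.588110576847414
rail -2.5672365272192383
FL [0.5343 0.2196 0.08  ]
FR [ 0.5118 -0.2786  0.08  ]
LR [ 0.6529 -0.2836  0.102 ]
RL [0.6954 0.2115 0.132 ]
RR [ 0.6731 -0.2879  0.132 ]
PT [0.5561 0.2122 0.155 ]
corner from FL [0.6737 0.2033]
corner from FR [0.6736 0.2047]
corner from LR [0.6749 0.2059]
corner from RL [0.6751 0.2044]
corner from RR [0.6749 0.2005]
z.148
red 292 px 412 98 xy [ 757.1 -334.9] size [86.  20.9] ang 62.5
red 701 px 105 222 xy [481. 381.] size [46.  85.5] ang 39.9
yellow 1110 px 319 101 xy [ 762.4 -104.5] size [138.5  74.3] ang 74.4
yellow 776 px 211 166 xy [604.9 141.1] size [46.7 92.9] ang 84.7
green 690 px 261 176 xy [577.6  27.7] size [42.9 90. ] ang 74.8
green 1727 px 528 178 xy [ 572.  -566.1] size [182.   95.3] ang 81.8
blue 445 px 240 93 xy [780.9  71.8] size [54.8 65.9] ang 88.9
blue 758 px 302 179 xy [568.  -66.7] size [92.1 45.5] ang 4.9
blue 252 px 255 265 xy [376.5  45.5] size [38.5 37.5] ang 25.3
blue 482 px 173 277 xy [354.9 225.7] size [50.2 55.1] ang 0.4
grip [ 0.53677052 -0.40930502] ((536.7120361328125, -408.951416015625), (60.4232177734375, 21.263317108154297), 26.725421905517578)
hook [ 0.60011001 -0.39634918] [[0.602, -0.379], [0.614, -0.402], [0.598, -0.413], [0.586, -0.391]]
[[[19, 14, 144], [117, 15, 173], [112, 68, 173], [113, 118, 168], [114, 37, 173], [22, 18, 216]], [[120, 10, 101], [111, 166, 177], [111, 165, 176], [111, 162, 176], [111, 157, 167], [19, 14, 142]], [[30, 9, 116], [110, 171, 173], [110, 171, 176], [111, 168, 176], [111, 165, 175], [23, 14, 145]], [[30, 8, 126], [111, 165, 170], [110, 169, 175], [110, 167, 177], [111, 165, 175], [150, 2, 137]]]
```

```bash
cat >> h.py <<'E'
CO=np.array([.6745,.2040]);YA=-2.57
def rc(x,y):
    a=np.radians(YA); return CO+x*np.array([np.cos(a),np.sin(a)])+y*np.array([-np.sin(a),np.cos(a)])
def inrow(p):
    a=np.radians(YA); d=np.asarray(p[:2])-CO; return d@[np.cos(a),np.sin(a)],d@[-np.sin(a),np.cos(a)]
E
python3 - <<'E'
from h import *
goto(.605,.141,.215,-5.3)
E
```

```text
shift [536.4 361.3  30.4] turn [  0.1  -0.  -11.9] t 0.2
```

Call:
move_arm:
  motion:
    - [[268,181,15],[0,0,0],0.25]
    - [[268,181,15],[0,0,0],0.25]
    - [[268,181,15],[0,0,0],0.25]
    - [[268,181,15],[0,0,0],0.25]
    - [[268,181,15],[0,0,0],0.25]
    - [[268,181,15],[0,0,0],0.25]
    - [[268,181,15],[0,0,0],0.25]
    - [[268,181,15],[0,0,0],0.25]
    - [[268,181,15],[0,0,0],0.25]

```text
clock: 0.95
tool_pos: [0.4041, 0.3884, 0.2304]
orientation: [179.9, 0.0, -17.4]
force: [-0.1, 0.1, -0.5]
opening: 0.0658
gripper_force: 0.0
```

Call:
move_arm:
  motion:
    - [[268,181,15],[0,0,-12],0.25]
    - [[268,181,15],[0,0,-12],0.25]
    - [[268,181,15],[0,0,-12],0.25]
    - [[268,181,15],[0,0,-12],0.25]
    - [[268,181,15],[0,0,-12],0.25]
    - [[268,181,15],[0,0,-12],0.25]
    - [[268,181,15],[0,0,-12],0.25]
    - [[268,181,15],[0,0,-12],0.25]
    - [[268,181,15],[0,0,-12],0.25]
    - [[268,181,15],[0,0,-12],0.25]

```text
clock: 1.78
tool_pos: [0.6052, 0.139, 0.2147]
orientation: [180.0, 0.1, -5.4]
force: [0.9, 0.3, 0.4]
opening: 0.0659
gripper_force: 0.0
```

```bash
python3 - <<'E'
from h import *
goto(.605,.141,.125,-5.3)
w=snap('wrist','w1.png')
o=ctrl.get_obs();print(o['tool_pos'],o['orientation'],o['opening'],'row',inrow(o['tool_pos']))
rects(w,.15)
E
```

```text
shift [-0.3 -2.1 89.7] turn [ 0.   0.1 -0.1] t 1.78
[0.60462925 0.14007264 0.2149667 ] [ 1.79979404e+02  5.00301380e-02 -5.28746428e+00] 0.06563479197734935 row (np.float64(-0.066933976012414), np.float64(-0.06699606160449262))
yellow 11020 px 275 216 xy [611.3 141.2] size [45.5 82.8] ang 84.6
green 5884 px 481 213 xy [603.5  25. ] size [50.3 46. ] ang 75.2
```

View pics/w1.png

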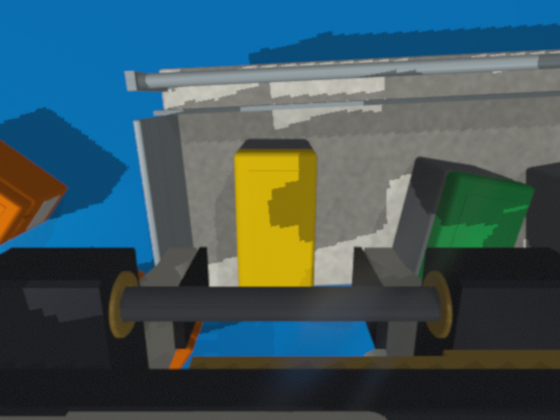

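The wrist view shows the yellow box centred between the fingers at about (275,215), the end plate at left (165,180), and the lip and rail behind. I descend and grip.

Call:
move_arm:
  motion:
    - [[0,-1,30],[0,0,0],0.25]
    - [[0,-1,60],[0,0,0],0.25]
    - [[0,-1,90],[0,0,0],0.25]
    - [[0,-1,90],[0,0,0],0.25]
    - [[0,-1,90],[0,0,0],0.6]
    - [[0,-1,90],[0,0,0],0.6]
    - [[0,-1,90],[0,0,0],0.6]
    - [[0,-1,90],[0,0,0],0.6]
    - [[0,-1,90],[0,0,0],0.6]
    - [[0,-1,86],[0,0,0],0.6]

```text
clock: 2.67
tool_pos: [0.6047, 0.1419, 0.1303]
orientation: [-180.0, -0.0, -5.2]
force: [-0.1, -0.1, -3.5]
opening: 0.0459
gripper_force: 30.0
```

```bash
python3 - <<'E'
from h import *
o=ctrl.get_obs();print(o['tool_pos'],o['orientation'],o['opening'],o['gripper_force'],o['force'])
goto(*rc(-.044,-.060),.130,YA)
E
```

```text
[0.60465379 0.14192312 0.13033785] [-1.79953007e+02 -3.76806383e-02 -5.18349940e+00] 0.04588924691976549 29.994277954101562 [-0.1234946  -0.12461881 -3.48780893]
shift [22.7 -6.2  0.4] turn [-0.  -0.  -2.6] t 2.67
```

Call:
move_arm:
  motion:
    - [[6,-6,0],[0,0,-2.6],0.6]
    - [[12,-6,0],[0,0,-2.6],0.6]
    - [[16,-6,0],[0,0,-2.6],0.6]
    - [[18,-6,0],[0,0,-2.6],0.6]
    - [[19,-6,0],[0,0,-2.6],0.6]
    - [[20,-6,0],[0,0,-2.6],0.6]
    - [[20,-6,0],[0,0,-2.6],0.6]

```text
clock: 3.25
tool_pos: [0.6251, 0.1456, 0.1293]
orientation: [180.0, 0.0, -2.6]
force: [0.1, -0.4, -1.2]
opening: 0.0461
gripper_force: 30.0
```

Call:
move_arm:
  motion:
    - [[1,0,0],[0,0,0],0.6]
    - [[2,0,0],[0,0,0],0.6]
    - [[2,0,0],[0,0,0],0.6]

```text
clock: 3.5
tool_pos: [0.6266, 0.1457, 0.1294]
orientation: [180.0, 0.1, -2.6]
force: [-2.3, 0.7, -0.6]
opening: 0.0458
gripper_force: 30.0
```

```bash
python3 - <<'E'
from h import *
o=ctrl.get_obs();print(o['tool_pos'],o['orientation'],o['opening'],o['force'],inrow(o['tool_pos']))
s=snap('top');rects(s,.155)
E
```

```text
[0.62659319 0.14567648 0.12944346] [ 1.79980936e+02  6.05110606e-02 -2.58578769e+00] 0.04578539792175511 [-2.29294432  0.73852592 -0.59789281] (np.float64(-0.04524339897419522), np.float64(-0.060412996909149634))
red 293 px 412 98 xy [ 754.8 -333.1] size [85.5 21. ] ang 63.4
yellow 1099 px 319 101 xy [ 759.9 -103.9] size [137.8  74. ] ang 74.5
yellow 227 px 208 171 xy [590.6 146.3] size [45.9 28.3] ang 88.4
green 658 px 261 176 xy [576.9  27.2] size [41.2 87.8] ang 75.2
green 1694 px 529 178 xy [ 570.6 -563. ] size [181.   94.5] ang 81.8
blue 442 px 241 93 xy [778.6  71.4] size [54.5 65.6] ang 88.9
blue 732 px 302 179 xy [566.5 -66.3] size [90.9 44. ] ang 4.5
blue 252 px 255 265 xy [376.3  45.2] size [38.3 37.3] ang 24.9
blue 490 px 173 277 xy [355.8 224.5] size [55.3 47.6] ang 88.4
```

Call:
move_arm:
  motion:
    - [[1,0,1],[0,0,0],0.6]
    - [[2,0,2],[0,0,0],0.6]
    - [[2,0,3],[0,0,0],0.6]
    - [[1,0,4],[0,0,0],0.6]
    - [[0,0,4],[0,0,0],0.6]

```text
clock: 3.97
tool_pos: [0.6265, 0.1455, 0.1279]
orientation: [180.0, -0.0, -2.5]
force: [-7.1, -2.5, 11.6]
opening: 0.0462
gripper_force: 30.0
```

Call:
move_arm:
  motion:
    - [[0,0,0],[0,0,0],0.38]
    - [[0,0,0],[0,0,0],0.38]
    - [[0,0,0],[0,0,0],0.38]
    - [[0,0,-30],[0,0,0],0.38]
    - [[0,0,-60],[0,0,0],0.25]
    - [[0,0,-80],[0,0,0],0.25]
    - [[0,0,-80],[0,0,0],0.25]

```text
clock: 4.55
tool_pos: [0.6298, 0.1466, 0.2108]
orientation: [-179.8, -0.4, -2.5]
force: [1.1, 1.2, -0.2]
opening: 0.0645
gripper_force: 0.0
```

```bash
python3 - <<'E'
from h import *
o=ctrl.get_obs();print(o['tool_pos'],o['opening'],o['force'])
goto(.578,.028,.205,-15.2)
s=snap('wrist');rects(s,.15)
E
```

```text
[0.62981095 0.14661708 0.21080535] 0.06452248368760842 [ 1.10715445  1.20105322 -0.17583162]
shift [-46.6 120.8   5.1] turn [-0.2 -0.4 12.7] t 4.55
yellow 10547 px 282 221 xy [635.4 145.3] size [45.4 76.8] ang 87.4
green 1487 px 494 238 xy [623.9  21.9] size [51.3 13.8] ang 87.5
```

Call:
move_arm:
  motion:
    - [[-46,121,5],[0,0,12.7],0.25]
    - [[-46,121,5],[0,0,12.7],0.25]
    - [[-46,121,5],[0,0,12.7],0.25]
    - [[-46,121,5],[0,0,12.7],0.25]
    - [[-46,121,5],[0,0,12.7],0.25]

```text
clock: 5.02
tool_pos: [0.5745, 0.0248, 0.2]
orientation: [180.0, 0.1, -15.4]
force: [0.4, 0.5, -0.5]
opening: 0.0658
gripper_force: 0.0
```

```bash
python3 - <<'E'
from h import *
goto(.578,.028,.127,-15.2)
s=snap('wrist');rects(s,.15)
E
```

```text
shift [ 2.6 -4.1 73. ] turn [ 0.   0.1 -0.2] t 5.02
yellow 10724 px 41 188 xy [634.5 140.8] size [52.3 74. ] ang 87.0
green 11841 px 272 214 xy [587.2  25.7] size [44.3 78.4] ang 75.2
blue 4038 px 449 205 xy [577.  -65.4] size [81.  47.2] ang 4.7
```

Call:
move_arm:
  motion:
    - [[3,-4,25],[0,0,0],0.25]
    - [[3,-4,50],[0,0,0],0.25]
    - [[3,-4,73],[0,0,0],0.25]
    - [[3,-4,73],[0,0,0],0.25]
    - [[3,-4,73],[0,0,0],0.6]
    - [[3,-4,73],[0,0,0],0.6]
    - [[3,-4,73],[0,0,0],0.6]
    - [[3,-4,73],[0,0,0],0.6]
    - [[3,-4,73],[0,0,0],0.6]
    - [[3,-4,68],[0,0,0],0.6]

```text
clock: 5.9
tool_pos: [0.5794, 0.0301, 0.1326]
orientation: [-180.0, 0.0, -15.3]
force: [-1.0, -0.6, -2.1]
opening: 0.0459
gripper_force: 30.0
```

```bash
python3 - <<'E'
from h import *
o=ctrl.get_obs();print(o['opening'],o['force'])
goto(*rc(-.049,-.136),.130,YA)
E
```

```text
0.04588467632754022 [-1.01648344 -0.63292494 -2.06993859]
shift [ 28.1 -49.4   2.6] turn [ -0.    0.  -12.7] t 5.9
```

Call:
move_arm:
  motion:
    - [[14,-25,0],[0,0,-6],0.6]
    - [[28,-49,0],[0,0,-12.7],0.6]
    - [[28,-49,0],[0,0,-12.7],0.6]
    - [[28,-49,0],[0,0,-12.7],0.6]
    - [[28,-49,0],[0,0,-12.7],0.6]

```text
clock: 6.32
tool_pos: [0.6191, 0.0698, 0.1325]
orientation: [180.0, 0.0, -2.6]
force: [-0.6, -0.2, -1.2]
opening: 0.0462
gripper_force: 30.0
```

Call:
move_arm:
  motion:
    - [[1,0,0],[0,0,0],0.6]
    - [[2,0,0],[0,0,0],0.6]
    - [[3,0,0],[0,0,0],0.6]
    - [[3,0,0],[0,0,0],0.6]

```text
clock: 6.65
tool_pos: [0.6227, 0.0695, 0.1328]
orientation: [-180.0, -0.0, -2.6]
force: [-0.0, 0.7, -1.6]
opening: 0.0459
gripper_force: 30.0
```

```bash
python3 - <<'E'
from h import *
o=ctrl.get_obs();print(o['opening'],o['force'],inrow(o['tool_pos']))
E
```

```text
0.04594964376975725 [-0.03154188  0.72495553 -1.64140227] (np.float64(-0.04575434328873704), np.float64(-0.13673268896875782))
```

No contact yet; push further and lower.

Call:
move_arm:
  motion:
    - [[1,0,0],[0,0,0],0.6]
    - [[2,0,0],[0,0,0],0.6]
    - [[3,0,0],[0,0,0],0.6]
    - [[3,0,0],[0,0,0],0.6]

```text
clock: 6.98
tool_pos: [0.6233, 0.0693, 0.1321]
orientation: [179.9, 0.3, -2.6]
force: [-9.0, 0.7, 3.8]
opening: 0.0459
gripper_force: 30.0
```

Call:
move_arm:
  motion:
    - [[-1,0,2],[0,0,0],0.6]
    - [[-1,0,4],[0,0,0],0.6]
    - [[-1,0,5],[0,0,0],0.6]
    - [[-1,0,5],[0,0,0],0.6]

```text
clock: 7.32
tool_pos: [0.6232, 0.0693, 0.129]
orientation: [180.0, 0.1, -2.6]
force: [-12.0, -0.1, 13.8]
opening: 0.0458
gripper_force: 30.0
```

Call:
move_arm:
  motion:
    - [[0,0,0],[0,0,0],0.38]
    - [[0,0,0],[0,0,0],0.38]
    - [[0,0,0],[0,0,0],0.38]
    - [[0,0,-30],[0,0,0],0.38]
    - [[0,0,-60],[0,0,0],0.25]
    - [[0,0,-75],[0,0,0],0.25]
    - [[0,0,-75],[0,0,0],0.25]

```text
clock: 7.9
tool_pos: [0.6271, 0.0702, 0.207]
orientation: [-179.9, -0.4, -2.5]
force: [0.5, -0.1, -1.0]
opening: 0.0643
gripper_force: 0.0
```

```bash
python3 - <<'E'
from h import *
o=ctrl.get_obs();print(o['tool_pos'],o['opening'],o['force'])
goto(.568,-.067,.202,4.9)
s=snap('wrist');rects(s,.15)
E
```

```text
[0.62707273 0.07018722 0.20697585] 0.06430026726753603 [ 0.48712678 -0.1319511  -0.97754887]
shift [-53.  139.7   4.3] turn [-0.1 -0.4 -7.4] t 7.9
yellow 8505 px 145 207 xy [639.2 142.8] size [48.1 69.2] ang 87.5
green 10244 px 281 222 xy [633.4  69.1] size [44.7 73.2] ang 87.3
blue 150 px 531 241 xy [618.2 -70. ] size [29.9  6.5] ang 87.5
```

Call:
move_arm:
  motion:
    - [[-53,140,3],[0,0,-7.4],0.25]
    - [[-53,140,3],[0,0,-7.4],0.25]
    - [[-53,140,3],[0,0,-7.4],0.25]
    - [[-53,140,3],[0,0,-7.4],0.25]
    - [[-53,140,3],[0,0,-7.4],0.25]
    - [[-53,140,3],[0,0,-7.4],0.25]

```text
clock: 8.45
tool_pos: [0.5645, -0.0691, 0.1987]
orientation: [-180.0, 0.1, 4.7]
force: [-0.2, 0.2, -0.2]
opening: 0.0658
gripper_force: 0.0
```

```bash
python3 - <<'E'
from h import *
goto(.568,-.067,.127,4.9)
s=snap('wrist');rects(s,.15)
E
```

```text
shift [ 3.8 -1.8 71.7] turn [-0.   0.1 -0.2] t 8.45
green 12144 px 32 104 xy [622.5  54.3] size [34.1 89.2] ang 83.1
blue 520 px 284 185 xy [582.  -67.1] size [69.7 44.7] ang 4.8
blue 124 px 283 285 xy [538.6 -70.6] size [ 1.5 44.3] ang 5.7
```

Call:
move_arm:
  motion:
    - [[3,-1,25],[0,0,0],0.25]
    - [[3,-1,50],[0,0,0],0.25]
    - [[3,-1,72],[0,0,0],0.25]
    - [[3,-1,72],[0,0,0],0.25]
    - [[3,-1,72],[0,0,0],0.6]
    - [[3,-1,72],[0,0,0],0.6]
    - [[3,-1,72],[0,0,0],0.6]
    - [[3,-1,72],[0,0,0],0.6]
    - [[3,-1,72],[0,0,0],0.6]
    - [[3,-1,67],[0,0,0],0.6]

```text
clock: 9.33
tool_pos: [0.5678, -0.0664, 0.1325]
orientation: [-180.0, 0.0, 4.8]
force: [0.1, 0.8, -3.7]
opening: 0.0458
gripper_force: 30.0
```

```bash
python3 - <<'E'
from h import *
o=ctrl.get_obs();print(o['opening'],o['force'])
goto(*rc(-.048,-.212),.131,YA)
E
```

```text
0.045793179914203445 [ 0.05294691  0.75007346 -3.73355386]
shift [ 54.1 -56.4   1.5] turn [-0.   0.   7.4] t 9.33
```

Call:
move_arm:
  motion:
    - [[27,-28,0],[0,0,4],0.6]
    - [[52,-56,0],[0,0,7.4],0.6]
    - [[54,-56,0],[0,0,7.4],0.6]
    - [[54,-56,0],[0,0,7.4],0.6]
    - [[54,-56,0],[0,0,7.4],0.6]

```text
clock: 9.75
tool_pos: [0.6168, -0.006, 0.1322]
orientation: [180.0, 0.1, -2.5]
force: [-0.3, -1.0, -3.0]
opening: 0.0457
gripper_force: 30.0
```

Call:
move_arm:
  motion:
    - [[1,0,0],[0,0,0],0.6]
    - [[2,0,0],[0,0,0],0.6]
    - [[3,0,0],[0,0,0],0.6]
    - [[4,0,0],[0,0,0],0.6]
    - [[4,0,0],[0,0,0],0.6]

```text
clock: 10.17
tool_pos: [0.6195, -0.0071, 0.1323]
orientation: [180.0, 0.2, -2.6]
force: [-6.7, 1.0, 1.2]
opening: 0.0456
gripper_force: 30.0
```

```bash
python3 - <<'E'
from h import *
o=ctrl.get_obs();print(o['opening'],o['force'],inrow(o['tool_pos']))
E
```

```text
0.045616096186444216 [-6.65784423  0.96395852  1.17146825] (np.float64(-0.045477197300675586), np.float64(-0.21337106124073613))
```

Contact; set down, release, then head to the red box.

Call:
move_arm:
  motion:
    - [[0,0,2],[0,0,0],0.6]
    - [[0,0,4],[0,0,0],0.6]
    - [[0,0,5],[0,0,0],0.6]
    - [[0,0,5],[0,0,0],0.6]

```text
clock: 10.5
tool_pos: [0.6194, -0.0072, 0.1293]
orientation: [180.0, 0.1, -2.6]
force: [-12.8, 0.9, 13.8]
opening: 0.046
gripper_force: 30.0
```

Call:
move_arm:
  motion:
    - [[0,0,0],[0,0,0],0.38]
    - [[0,0,0],[0,0,0],0.38]
    - [[0,0,0],[0,0,0],0.38]
    - [[0,0,-30],[0,0,0],0.38]
    - [[0,0,-60],[0,0,0],0.25]
    - [[0,0,-80],[0,0,0],0.25]
    - [[0,0,-80],[0,0,0],0.25]

```text
clock: 11.08
tool_pos: [0.6242, -0.0063, 0.2129]
orientation: [-179.9, -0.5, -2.5]
force: [0.8, 0.6, -0.1]
opening: 0.0645
gripper_force: 0.0
```

```bash
python3 - <<'E'
from h import *
o=ctrl.get_obs();print(o['tool_pos'],o['opening'],o['force'])
goto(.4934,.4139,.202,-48.9)
s=snap('wrist');rects(s,.15)
E
```

```text
[ 0.62422332 -0.00626899  0.21289959] 0.06451728427903973 [ 0.84652025  0.57812444 -0.08471051]
shift [-149.4 -413.9   10.1] turn [-0.3 -0.4 46.4] t 11.08
yellow 287 px 478 2 xy [ 738.3 -106.1] size [25.7  3.5] ang 87.4
yellow 5796 px 31 205 xy [644.8 134.8] size [41.7 56.7] ang 87.3
green 8088 px 148 207 xy [634.6  67.1] size [47.9 70.2] ang 87.2
blue 571 px 281 216 xy [628.4  -7.3] size [44.9 75.9] ang 87.4
```

Call:
move_arm:
  motion:
    - [[-75,-207,3],[0,0,0],0.25]
    - [[-75,-207,3],[0,0,0],0.25]
    - [[-75,-207,3],[0,0,0],0.25]
    - [[-75,-207,3],[0,0,0],0.25]
    - [[-75,-207,3],[0,0,0],0.25]
    - [[-75,-207,3],[0,0,0],0.25]

```text
clock: 11.63
tool_pos: [0.5542, 0.2079, 0.2035]
orientation: [-180.0, 0.0, -2.4]
force: [0.5, -0.3, 0.5]
opening: 0.0654
gripper_force: 0.0
```

Call:
move_arm:
  motion:
    - [[-75,-207,3],[0,0,46.4],0.25]
    - [[-75,-207,3],[0,0,46.4],0.25]
    - [[-75,-207,3],[0,0,46.4],0.25]
    - [[-75,-207,3],[0,0,46.4],0.25]
    - [[-75,-207,3],[0,0,46.4],0.25]
    - [[-75,-207,3],[0,0,46.4],0.25]
    - [[-75,-207,3],[0,0,46.4],0.25]
    - [[-75,-207,3],[0,0,46.4],0.25]
    - [[-75,-207,3],[0,0,46.4],0.25]

```text
clock: 12.38
tool_pos: [0.4898, 0.4137, 0.2005]
orientation: [179.9, -0.0, -48.8]
force: [-0.2, 0.4, -0.2]
opening: 0.0658
gripper_force: 0.0
```

```bash
python3 - <<'E'
from h import *
goto(.4934,.4139,.047,-48.9)
s=snap('wrist','w2.png');rects(s,.07)
E
```

```text
shift [  2.2  -3.  153.5] turn [ 0.1 -0.   0.1] t 12.38
red 7019 px 275 193 xy [494.1 413.5] size [45.1 89.9] ang 40.3
```

View pics/w2.png

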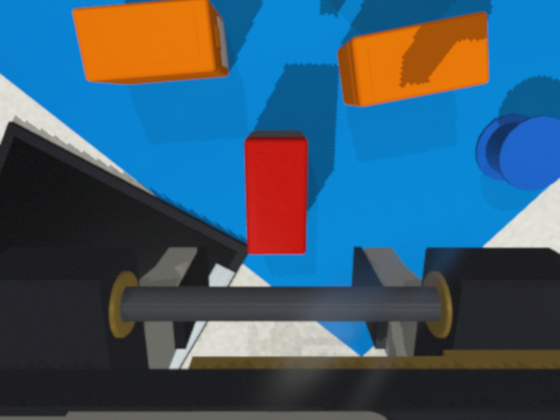

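The wrist view shows the red box alone at (275,193), measuring 45 x 90 mm as expected. The two orange look-alikes are at (150,40) and (415,60), away from the fingers.

Call:
move_arm:
  motion:
    - [[3,-3,40],[0,0,0],0.25]
    - [[3,-3,80],[0,0,0],0.25]
    - [[3,-3,115],[0,0,0],0.25]
    - [[3,-3,140],[0,0,0],0.25]
    - [[3,-3,153],[0,0,0],0.25]
    - [[3,-3,153],[0,0,0],0.6]
    - [[3,-3,153],[0,0,0],0.6]
    - [[3,-3,153],[0,0,0],0.6]
    - [[3,-3,153],[0,0,0],0.6]
    - [[3,-3,153],[0,0,0],0.6]

```text
clock: 13.27
tool_pos: [0.495, 0.4142, 0.0502]
orientation: [-179.9, 0.0, -49.0]
force: [1.1, -1.6, 1.5]
opening: 0.0459
gripper_force: 30.0
```

Call:
move_arm:
  motion:
    - [[0,0,-25],[0,0,0],0.6]
    - [[0,0,-60],[0,0,0],0.6]
    - [[0,0,-100],[0,0,0],0.6]
    - [[0,0,-140],[0,0,0],0.6]
    - [[0,0,-175],[0,0,0],0.6]
    - [[0,0,-190],[0,0,0],0.6]
    - [[0,0,-190],[0,0,0],0.6]

```text
clock: 13.85
tool_pos: [0.4957, 0.4152, 0.245]
orientation: [-179.4, 0.1, -48.9]
force: [0.4, -0.0, -1.3]
opening: 0.0457
gripper_force: 30.0
```

```bash
python3 - <<'E'
from h import *
o=ctrl.get_obs();print(o['opening'],o['force'])
goto(*rc(-.060,-.292),.235,YA)
E
```

```text
0.045722592674870575 [ 0.44259888 -0.03333988 -1.33432792]
shift [446.6 249.    6.9] turn [ -0.6  -0.1 -46.4] t 13.85
```

Call:
move_arm:
  motion:
    - [[35,20,0],[0,0,0],0.6]
    - [[70,39,0],[0,0,0],0.6]
    - [[105,59,0],[0,0,0],0.6]
    - [[140,78,0],[0,0,0],0.6]
    - [[175,98,0],[0,0,0],0.6]
    - [[210,117,0],[0,0,0],0.6]
    - [[223,124,0],[0,0,0],0.6]

```text
clock: 14.43
tool_pos: [0.5466, 0.1598, 0.2382]
orientation: [179.9, 0.0, -49.1]
force: [-0.1, 0.3, -2.2]
opening: 0.0458
gripper_force: 30.0
```

Call:
move_arm:
  motion:
    - [[35,20,0],[0,0,-7],0.6]
    - [[70,39,0],[0,0,-14],0.6]
    - [[105,59,0],[0,0,-21],0.6]
    - [[140,78,0],[0,0,-28],0.6]
    - [[175,98,0],[0,0,-35],0.6]
    - [[210,117,0],[0,0,-42],0.6]
    - [[223,124,0],[0,0,-46.4],0.6]
    - [[223,124,0],[0,0,-46.4],0.6]
    - [[223,124,0],[0,0,-46.4],0.6]

```text
clock: 15.18
tool_pos: [0.5994, -0.087, 0.2375]
orientation: [-180.0, 0.1, -2.8]
force: [0.2, 0.5, -2.2]
opening: 0.0461
gripper_force: 30.0
```

```bash
python3 - <<'E'
from h import *
o=ctrl.get_obs();print(o['opening'],o['force'],inrow(o['tool_pos']))
goto(*rc(-.055,-.292),.137,YA)
E
```

```text
0.046054835863362426 [ 0.21671729  0.46096146 -2.24712457] (np.float64(-0.06196215638226573), np.float64(-0.2940681136834802))
shift [  7.1  -2.1 100.5] turn [-0.   0.1 -0.2] t 15.18
```

Call:
move_arm:
  motion:
    - [[7,-2,35],[0,0,0],0.6]
    - [[7,-2,70],[0,0,0],0.6]
    - [[7,-2,90],[0,0,0],0.6]
    - [[7,-2,100],[0,0,0],0.6]
    - [[7,-2,102],[0,0,0],0.6]
    - [[7,-2,102],[0,0,0],0.6]

```text
clock: 15.68
tool_pos: [0.6072, -0.0833, 0.1367]
orientation: [180.0, 0.0, -2.6]
force: [0.7, 0.9, -0.8]
opening: 0.0457
gripper_force: 30.0
```

Call:
move_arm:
  motion:
    - [[2,0,0],[0,0,0],0.6]
    - [[4,0,0],[0,0,0],0.6]
    - [[6,0,0],[0,0,0],0.6]
    - [[8,0,0],[0,0,0],0.6]
    - [[9,0,0],[0,0,0],0.6]
    - [[10,0,0],[0,0,0],0.6]
    - [[10,0,0],[0,0,0],0.6]

```text
clock: 16.27
tool_pos: [0.6173, -0.0844, 0.1367]
orientation: [-180.0, -0.0, -2.6]
force: [0.9, 0.0, -1.9]
opening: 0.0457
gripper_force: 30.0
```

```bash
python3 - <<'E'
from h import *
o=ctrl.get_obs();print(o['opening'],o['force'],inrow(o['tool_pos']))
E
```

```text
0.04573703876618598 [ 0.86809733  0.00995626 -1.86387717] (np.float64(-0.04424015727294233), np.float64(-0.2906895797998973))
```

Call:
move_arm:
  motion:
    - [[1,0,2],[0,0,0],0.6]
    - [[2,0,3],[0,0,0],0.6]
    - [[3,0,4],[0,0,0],0.6]
    - [[4,0,5],[0,0,0],0.6]
    - [[4,0,5],[0,0,0],0.6]

```text
clock: 16.68
tool_pos: [0.6182, -0.0848, 0.1305]
orientation: [180.0, 0.3, -2.6]
force: [-9.0, 0.8, 1.3]
opening: 0.0461
gripper_force: 30.0
```

Call:
move_arm:
  motion:
    - [[-1,0,1],[0,0,0],0.6]
    - [[-1,0,1],[0,0,0],0.6]
    - [[-1,0,1],[0,0,0],0.38]
    - [[-1,0,1],[0,0,0],0.38]
    - [[-1,0,1],[0,0,0],0.38]
    - [[-1,0,-30],[0,0,0],0.38]
    - [[-1,0,-60],[0,0,0],0.38]
    - [[-1,0,-75],[0,0,0],0.38]
    - [[-1,30,-75],[0,0,0],1]
    - [[-1,60,-75],[0,0,0],1]

```text
clock: 17.52
tool_pos: [0.6188, -0.1438, 0.2086]
orientation: [-180.0, -0.2, -2.4]
force: [0.4, -0.4, -1.4]
opening: 0.0462
gripper_force: 0.0
```

```bash
python3 - <<'E'
from h import *
o=ctrl.get_obs();print(o['opening'],o['force'],inrow(o['tool_pos']))
goto(*rc(-.045,-.350),.125,YA)
s=snap('wrist','w3.png');rects(s,.15)
E
```

```text
0.04619521143292421 [ 0.42548144 -0.36177354 -1.38656676] (np.float64(-0.040007525700119895), np.float64(-0.34997793420461903))
shift [-5.3  0.  83.6] turn [-0.  -0.2  0.2] t 17.52
red 7592 px 175 206 xy [631.8 -86.9] size [46.9 62. ] ang 87.3
yellow 178 px 310 2 xy [ 735.5 -161.4] size [18.  3.] ang 87.6
blue 562 px 53 209 xy [632.7 -11.5] size [51.8 67.8] ang 87.2
```

View pics/w3.png

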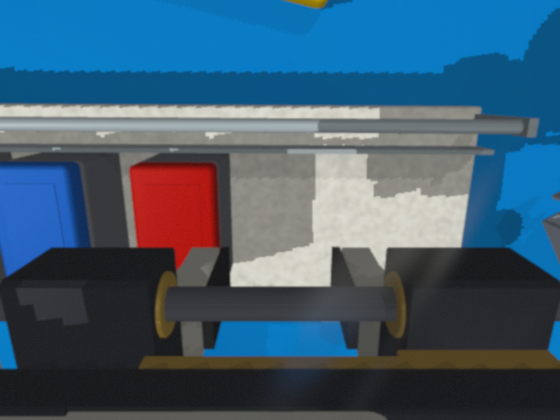

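The wrist view shows red at (175,205) and blue at (53,210), upright and square along the lip. The board to the right is clear. Next I push the row with the closed fingers, held low.

Call:
move_arm:
  motion:
    - [[-5,0,0],[0,0,0.2],1]
    - [[-5,0,20],[0,0,0.2],1]
    - [[-5,0,50],[0,0,0.2],1]
    - [[-5,0,75],[0,0,0.2],1]
    - [[-5,0,90],[0,0,0.2],1]
    - [[-5,0,96],[0,0,0.2],1]
    - [[-5,0,96],[0,0,0.2],1]

```text
clock: 18.15
tool_pos: [0.6116, -0.1438, 0.109]
orientation: [180.0, 0.2, -2.8]
force: [0.3, 0.1, 0.5]
opening: 0.0009
gripper_force: 0.0
```

Call:
move_arm:
  motion:
    - [[0,-7,0],[0,0,0],1]
    - [[0,-13,0],[0,0,0],1]
    - [[0,-18,0],[0,0,0],1]
    - [[0,-24,0],[0,0,0],1]
    - [[0,-30,0],[0,0,0],1]
    - [[0,-36,0],[0,0,0],1]
    - [[0,-42,0],[0,0,0],1]
    - [[0,-46,0],[0,0,0],1]
    - [[0,-46,0],[0,0,0],1]

```text
clock: 18.9
tool_pos: [0.6157, -0.0978, 0.1129]
orientation: [180.0, -0.2, -2.7]
force: [-1.7, -4.4, 4.8]
opening: 0.0003
gripper_force: 5.4
```

```bash
python3 - <<'E'
from h import *
o=ctrl.get_obs();print(o['tool_pos'],o['opening'],o['force'],inrow(o['tool_pos']))
s=snap('wrist');rects(s,.15)
E
```

```text
[ 0.61571761 -0.09782295  0.11285514] 0.0002651006585206155 [-1.65207322 -4.43198685  4.78617885] (np.float64(-0.045189543368334514), np.float64(-0.304155172682415))
red 10818 px 116 234 xy [651.6 -55.1] size [46.5 28.3] ang 87.3
red 1830 px 91 337 xy [620.1 -38.8] size [16.9 12.3] ang 87.3
blue 393 px 36 236 xy [652.4 -25.8] size [16.  30.9] ang 76.8
blue 264 px 37 340 xy [618.3 -19. ] size [21.9 17.6] ang 87.3
```

Call:
move_arm:
  motion:
    - [[0,-6,0],[0,0,0],1]
    - [[0,-12,0],[0,0,0],1]
    - [[0,-18,0],[0,0,0],1]
    - [[0,-24,0],[0,0,0],1]
    - [[0,-30,0],[0,0,0],1]
    - [[0,-36,0],[0,0,0],1]
    - [[0,-42,0],[0,0,0],1]
    - [[0,-48,0],[0,0,0],1]
    - [[0,-54,0],[0,0,0],1]
    - [[0,-56,0],[0,0,0],1]

```text
clock: 19.78
tool_pos: [0.6183, -0.0425, 0.113]
orientation: [179.9, -0.2, -2.7]
force: [-1.1, -8.4, 7.5]
opening: 0.0004
gripper_force: 7.7
```

Call:
move_arm:
  motion:
    - [[0,-5,0],[0,0,0],1]
    - [[0,-10,0],[0,0,0],1]
    - [[0,-15,0],[0,0,0],1]
    - [[0,-20,0],[0,0,0],1]
    - [[0,-25,0],[0,0,0],1]
    - [[0,-30,0],[0,0,0],1]
    - [[0,-33,0],[0,0,0],1]
    - [[0,-33,0],[0,0,0],1]

```text
clock: 20.45
tool_pos: [0.6199, -0.0095, 0.1129]
orientation: [179.9, -0.2, -2.7]
force: [-1.2, -7.1, 7.7]
opening: 0.0003
gripper_force: 6.8
```

```bash
python3 - <<'E'
from h import *
o=ctrl.get_obs();print(o['tool_pos'],o['opening'],o['force'],inrow(o['tool_pos']))
s=snap('wrist');rects(s,.15)
E
```

```text
[ 0.61988998 -0.00951965  0.11293087] 0.0002926492472676909 [-1.18784521 -7.14465152  7.68686864] (np.float64(-0.044980888345305725), np.float64(-0.21575359285159992))
red 10796 px 116 234 xy [655.8  33.1] size [46.4 28.3] ang 87.3
red 1814 px 92 337 xy [624.2  49.4] size [16.7 12.3] ang 87.2
blue 406 px 33 238 xy [656.3  63.4] size [16.2 28.5] ang 80.6
blue 300 px 35 340 xy [622.5  69.3] size [22.  17.6] ang 87.2
```

Call:
move_arm:
  motion:
    - [[0,-2,0],[0,0,0],1]
    - [[0,-4,0],[0,0,0],1]
    - [[0,-6,0],[0,0,0],1]
    - [[0,-8,0],[0,0,0],1]
    - [[0,-9,0],[0,0,0],1]
    - [[0,-9,0],[0,0,0],1]

```text
clock: 21.0
tool_pos: [0.6202, -0.0013, 0.1129]
orientation: [179.9, -0.2, -2.7]
force: [0.1, -9.9, 8.0]
opening: 0.0002
gripper_force: 7.8
```

Call:
move_arm:
  motion:
    - [[0,-1,0],[0,0,0],1]
    - [[0,-2,0],[0,0,0],1]
    - [[0,-2,0],[0,0,0],1]

```text
clock: 21.25
tool_pos: [0.6201, -0.0012, 0.113]
orientation: [179.8, -0.1, -2.8]
force: [1.7, -18.9, 7.7]
opening: 0.0004
gripper_force: 10.9
```

```bash
python3 - <<'E'
from h import *
o=ctrl.get_obs();print(o['tool_pos'],o['opening'],o['force'],inrow(o['tool_pos']))
s=snap('wrist');rects(s,.15)
E
```

```text
[ 0.62006723 -0.00116295  0.11300273] 0.0003711684752243489 [  1.70461056 -18.85322782   7.74201721] (np.float64(-0.04517853443358574), np.float64(-0.20739735767000383))
red 10814 px 116 233 xy [656.   41.4] size [46.4 28.2] ang 87.1
red 1800 px 92 337 xy [624.5  57.8] size [16.6 12.3] ang 87.1
blue 357 px 35 244 xy [656.6  71.8] size [16.2 28.4] ang 80.6
blue 312 px 34 340 xy [622.9  77.5] size [22.  17.6] ang 87.1
```

Call:
move_arm:
  motion:
    - [[0,5,0],[0,0,0],1]
    - [[0,20,0],[0,0,0],1]
    - [[0,30,-30],[0,0,0],1]
    - [[0,60,-70],[0,0,0],1]
    - [[0,100,-110],[0,0,0],0.5]
    - [[0,140,-130],[0,0,0],0.5]
    - [[0,180,-130],[0,0,0],0.5]
    - [[0,200,-130],[0,0,0],0.5]
    - [[0,200,-130],[0,0,0],0.5]

```text
clock: 22.05
tool_pos: [0.6093, -0.2039, 0.2426]
orientation: [180.0, -0.2, -3.0]
force: [0.4, 1.6, -0.1]
opening: 0.0281
gripper_force: 0.0
```

```bash
python3 - <<'E'
from h import *
goto(.5392,-.414,.235,26.7)
s=snap('top','t2.png');rects(s,.15)
a=cv2.resize(s['color'][115:225,165:325],(800,550),interpolation=cv2.INTER_CUBIC);cv2.imwrite('pics/c3.png',a)
E
```

```text
shift [-59.1 213.5   7.6] turn [  0.1  -0.2 -29.7] t 22.05
yellow 319 px 333 106 xy [ 741.9 -147.7] size [55.4 50. ] ang 88.4
yellow 772 px 196 158 xy [625.3 175.4] size [46.7 93.7] ang 87.3
green 693 px 216 158 xy [622.7 129.4] size [43.9 91. ] ang 88.4
green 1760 px 530 176 xy [ 572.2 -567.1] size [180.   96.1] ang 81.8
blue 131 px 237 156 xy [620.1  78.7] size [11.6 88.6] ang 89.3
blue 493 px 173 277 xy [355.  225.8] size [50.2 55.1] ang 0.4
```

View pics/c3.png

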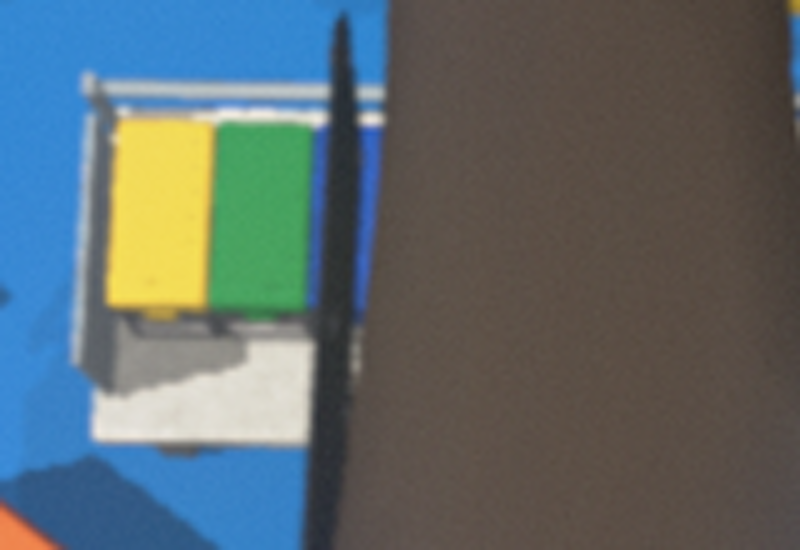

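Yellow at crop (160,215), green (262,215) and blue stand tight, square and back against the lip. Now the bookend.

Call:
move_arm:
  motion:
    - [[-59,213,8],[0,0,-29.7],0.5]
    - [[-59,213,8],[0,0,-29.7],0.5]
    - [[-59,213,8],[0,0,-29.7],0.5]
    - [[-59,213,8],[0,0,-29.7],0.5]
    - [[-59,213,8],[0,0,-29.7],0.5]
    - [[-59,213,8],[0,0,-29.7],0.5]
    - [[-59,213,8],[0,0,-29.7],0.5]
    - [[-59,213,8],[0,0,-29.7],0.5]

```text
clock: 22.77
tool_pos: [0.5398, -0.4086, 0.232]
orientation: [-180.0, 0.0, 26.8]
force: [0.5, 0.9, -0.1]
opening: 0.0435
gripper_force: 0.0
```

```bash
python3 - <<'E'
from h import *
goto(.5392,-.414,.103,26.7)
s=snap('wrist','w4.png')
o=ctrl.get_obs()
for p in ((.5392,-.414,.117),(.600,-.3946,.057),(.5392+.0268,-.414+.0135,.117),(.5392-.0268,-.414-.0135,.117)):print(proj(s,p).round(0))
E
```

```text
shift [ -3.    4.6 129. ] turn [-0.   0.   0.1] t 22.77
[287. 211.]
[298. 115.]
[287. 169.]
[286. 250.]
```

View pics/w4.png

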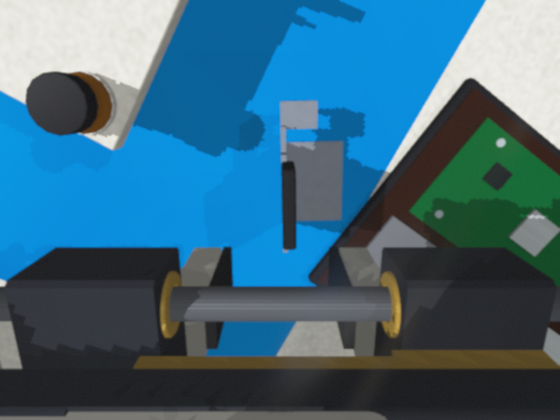

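The wrist view shows the grip at (289,205) running rows 163–248, the hook roof at (299,114), the foot at (322,180) and the flux jar at (60,100), well clear. I fine-correct by about 6 mm in y and -1.3 deg, then descend.

Call:
move_arm:
  motion:
    - [[0,6,30],[0,0,-1.3],0.5]
    - [[0,6,60],[0,0,-1.3],0.5]
    - [[0,6,90],[0,0,-1.3],0.5]
    - [[0,6,115],[0,0,-1.3],0.5]
    - [[0,6,131],[0,0,-1.3],0.5]
    - [[0,6,131],[0,0,-1.3],0.5]
    - [[0,6,131],[0,0,-1.3],1]
    - [[0,6,131],[0,0,-1.3],1]
    - [[0,6,131],[0,0,-1.3],1]
    - [[0,6,131],[0,0,-1.3],1]

```text
clock: 23.65
tool_pos: [0.5442, -0.4135, 0.1034]
orientation: [179.9, -0.1, 28.3]
force: [-0.1, -0.6, 0.5]
opening: 0.023
gripper_force: 0.0
```

Call:
move_arm:
  motion:
    - [[0,0,0],[0,0,0],1]
    - [[0,0,0],[0,0,0],1]

```text
clock: 23.82
tool_pos: [0.5435, -0.4135, 0.1025]
orientation: [179.9, -0.0, 28.2]
force: [-1.1, 2.6, 7.3]
opening: 0.0099
gripper_force: 30.0
```

```bash
python3 - <<'E'
from h import *
o=ctrl.get_obs();print(o['tool_pos'],o['orientation'],o['opening'],o['gripper_force'],o['force'])
E
```

```text
[ 0.54345896 -0.41351153  0.10246702] [ 1.79941376e+02 -4.78003315e-02  2.82194542e+01] 0.009874825199678767 29.996365383267403 [-1.07341587  2.62383223  7.29513943]
```

Call:
move_arm:
  motion:
    - [[0,0,-20],[0,0,0],1]
    - [[0,0,-50],[0,0,0],1]
    - [[0,0,-90],[0,0,0],1]
    - [[0,0,-125],[0,0,0],1]
    - [[0,0,-150],[0,0,0],1]
    - [[0,0,-150],[0,0,0],1]
    - [[0,0,-150],[0,0,0],1]

```text
clock: 24.4
tool_pos: [0.5436, -0.4135, 0.2533]
orientation: [179.9, -0.1, 28.2]
force: [-0.2, 0.5, -4.2]
opening: 0.0097
gripper_force: 30.0
```

```bash
python3 - <<'E'
from h import *
o=ctrl.get_obs();print(o['tool_pos'],o['orientation'],o['opening'],o['force'],o['moment'])
goto(*rc(-.043,-.235),.25,YA)
E
```

```text
[ 0.54356088 -0.41348988  0.25333137] [ 1.79870694e+02 -1.41993279e-01  2.82050683e+01] 0.009668641634883264 [-0.19887468  0.52228766 -4.23357315] [-0.04770463 -0.0008526   0.02294454]
shift [ 250.  -302.4    3.3] turn [ 0.1 -0.2 30.8] t 24.4
```

Call:
move_arm:
  motion:
    - [[21,-25,0],[0,0,0],1]
    - [[42,-50,0],[0,0,0],1]
    - [[63,-75,0],[0,0,0],1]
    - [[84,-100,0],[0,0,0],1]
    - [[105,-126,0],[0,0,0],1]
    - [[125,-151,0],[0,0,0],1]

```text
clock: 24.9
tool_pos: [0.5809, -0.2193, 0.2493]
orientation: [-179.9, 0.1, 28.2]
force: [0.8, -0.5, -2.3]
opening: 0.0097
gripper_force: 30.0
```

Call:
move_arm:
  motion:
    - [[21,-25,0],[0,0,5],1]
    - [[42,-50,0],[0,0,10],1]
    - [[63,-75,0],[0,0,15],1]
    - [[84,-100,0],[0,0,20],1]
    - [[105,-126,0],[0,0,26],1]
    - [[125,-151,0],[0,0,30.8],1]
    - [[125,-151,0],[0,0,30.8],1]
    - [[125,-151,0],[0,0,30.8],1]

```text
clock: 25.57
tool_pos: [0.6198, -0.0273, 0.2493]
orientation: [180.0, 0.2, -2.4]
force: [0.2, -0.6, -3.9]
opening: 0.0098
gripper_force: 30.0
```

```bash
python3 - <<'E'
from h import *
o=ctrl.get_obs();print(o['tool_pos'],o['orientation'],inrow(o['tool_pos']))
s=snap('wrist','w5.png')
t=o['tool_pos']; zb=t[2]-.1025
x,y=inrow(t); y+=.005
def P(bx,by,bz): return proj(s,[*rc(x+bx,y+by),zb+bz]).round(0)
print('hook roof',P(.052,0,.057),P(.074,0,.057),P(.052,-.03,.057),P(.074,-.03,.057))
for yy in(-.20,-.26,-.32):print('rail',proj(s,[*rc(.02,yy),.136]).round(0),'lip',proj(s,[*rc(0.0015,yy),.102]).round(0))
E
```

```text
[ 0.61984852 -0.02728393  0.24931871] [179.98030793   0.20522965  -2.43164343] (np.float64(-0.044225762125584885), np.float64(-0.23350186646690677))
hook roof [270. 144.] [270.  97.] [332. 145.] [334.  98.]
rail [229. 112.] lip [236. 136.]
rail [321. 113.] lip [316. 136.]
rail [413. 113.] lip [395. 136.]
```

View pics/w5.png

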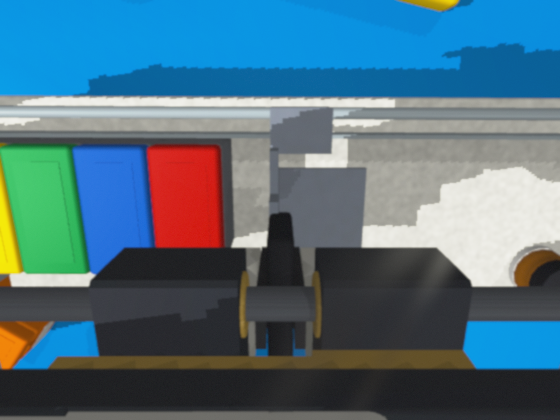

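The wrist view shows the hook roof at rows 107–153, columns 271–332, and the rail at row 112 (as predicted). The hook sits about 4–5 mm short in x, so I shift +6 mm and lower to just above the rail.

Call:
move_arm:
  motion:
    - [[6,0,10],[0,0,0],1]
    - [[6,0,22],[0,0,0],1]
    - [[6,0,32],[0,0,0],1]
    - [[6,0,38],[0,0,0],1]
    - [[6,0,38],[0,0,0],1]
    - [[6,0,38],[0,0,0],1]

```text
clock: 26.12
tool_pos: [0.6263, -0.0299, 0.2128]
orientation: [180.0, 0.1, -2.6]
force: [-0.7, -0.2, -2.3]
opening: 0.0098
gripper_force: 30.0
```

```bash
python3 - <<'E'
from h import *
o=ctrl.get_obs();print(o['tool_pos'],o['orientation'],inrow(o['tool_pos']),o['force'])
s=snap('wrist')
t=o['tool_pos']; zb=t[2]-.1025
x,y=inrow(t); y+=.005; x-=.0044
def P(bx,by,bz): return proj(s,[*rc(x+bx,y+by),zb+bz]).round(0)
print('hook roof',P(.052,0,.057),P(.074,0,.057),P(.052,-.03,.057),P(.074,-.03,.057))
for yy in(-.20,-.26,-.32):print('rail',proj(s,[*rc(.02,yy),.132]).round(0))
c=s['color'];g=cv2.cvtColor(c,cv2.COLOR_BGR2GRAY)
print('hookcol',g[85:175:2,300].tolist());print('railcol',g[85:175:2,245].tolist())
h=cv2.cvtColor(c,cv2.COLOR_BGR2HSV)[:,:,0]
cv2.imwrite('pics/w6.png',cv2.resize(c[60:220,180:420],(720,480),interpolation=cv2.INTER_CUBIC))
E
```

```text
[ 0.62630833 -0.02989766  0.21284267] [ 1.79967376e+02  7.47004911e-02 -2.60804462e+00] (np.float64(-0.03765524337956712), np.float64(-0.2358233124038583)) [-0.69005445 -0.18647067 -2.31223114]
hook roof [270. 154.] [269. 107.] [331. 154.] [333. 107.]
rail [218. 127.]
rail [322. 127.]
rail [427. 127.]
hookcol [83, 83, 82, 83, 83, 81, 82, 82, 83, 82, 85, 122, 152, 151, 148, 142, 108, 106, 106, 106, 107, 105, 106, 105, 106, 105, 105, 105, 104, 104, 104, 104, 105, 105, 128, 156, 147, 146, 146, 145, 147, 116, 90, 94, 94]
railcol [81, 82, 82, 82, 82, 81, 80, 81, 80, 80, 88, 142, 218, 234, 235, 236, 237, 231, 161, 159, 187, 206, 206, 198, 176, 161, 162, 162, 163, 163, 148, 103, 101, 121, 124, 140, 147, 149, 146, 146, 147, 147, 145, 146, 147]
```

View pics/w6.png

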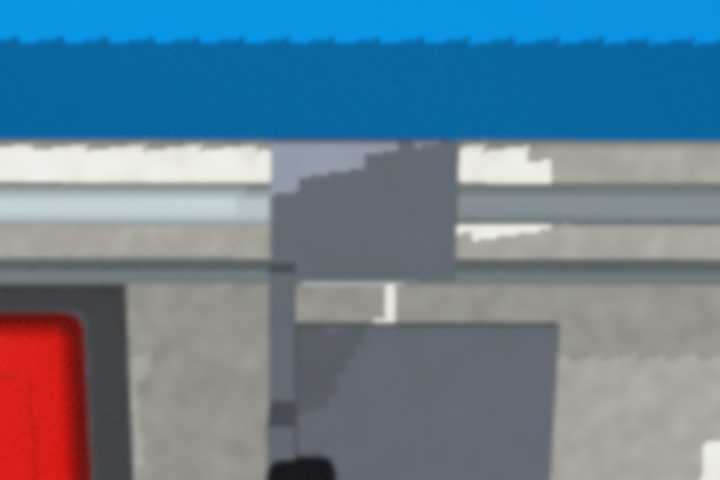

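The hook roof (rows 107–153) is centred over the rail (rows 121–134), allowing for the height difference. I lower onto it.

Call:
move_arm:
  motion:
    - [[-1,0,6],[0,0,0],1]
    - [[-1,0,12],[0,0,0],1]
    - [[-1,0,17],[0,0,0],1]
    - [[-1,0,21],[0,0,0],1]
    - [[-1,0,24],[0,0,0],1]
    - [[-1,0,24],[0,0,0],1]

```text
clock: 26.67
tool_pos: [0.6252, -0.0292, 0.1886]
orientation: [180.0, 0.1, -2.6]
force: [0.6, -0.8, -2.6]
opening: 0.0103
gripper_force: 30.0
```

Call:
move_arm:
  motion:
    - [[0,0,1],[0,0,0],1]
    - [[0,0,2],[0,0,0],1]
    - [[0,0,3],[0,0,0],1]
    - [[0,0,3],[0,0,0],1]

```text
clock: 27.0
tool_pos: [0.6256, -0.0292, 0.1865]
orientation: [-180.0, 0.0, -2.6]
force: [0.3, 1.3, -2.9]
opening: 0.0098
gripper_force: 30.0
```

```bash
python3 - <<'E'
from h import *
o=ctrl.get_obs();print(o['tool_pos'],o['orientation'],inrow(o['tool_pos']),o['force'],o['moment'])
E
```

```text
[ 0.62563563 -0.02923492  0.18649864] [-1.79998251e+02  3.03521017e-04 -2.57709550e+00] (np.float64(-0.03835698742186432), np.float64(-0.23519140368383587)) [ 0.2643632   1.30198744 -2.92848014] [ 0.0334721   0.02491797 -0.00352123]
```

Call:
move_arm:
  motion:
    - [[0,-6,1],[0,0,0],1]
    - [[0,-13,1],[0,0,0],1]
    - [[0,-20,1],[0,0,0],1]
    - [[0,-27,1],[0,0,0],1]
    - [[0,-33,1],[0,0,0],1]
    - [[0,-38,1],[0,0,0],1]
    - [[0,-40,1],[0,0,0],1]
    - [[0,-40,1],[0,0,0],1]

```text
clock: 27.67
tool_pos: [0.6274, 0.0109, 0.1856]
orientation: [180.0, 0.0, -2.5]
force: [-0.7, -1.9, -1.9]
opening: 0.01
gripper_force: 30.0
```

Call:
move_arm:
  motion:
    - [[0,-1,0],[0,0,0],1]
    - [[0,-2,0],[0,0,0],1]
    - [[0,-3,0],[0,0,0],1]
    - [[0,-3,0],[0,0,0],1]

```text
clock: 28.0
tool_pos: [0.6274, 0.0129, 0.1857]
orientation: [180.0, 0.0, -2.6]
force: [-0.6, -3.9, -1.5]
opening: 0.01
gripper_force: 30.0
```

```bash
python3 - <<'E'
from h import *
o=ctrl.get_obs();print(o['tool_pos'],o['orientation'],inrow(o['tool_pos']),o['force'],o['moment'])
E
```

```text
[0.62738281 0.01292562 0.18565383] [ 1.79954351e+02  2.21448813e-02 -2.60087120e+00] (np.float64(-0.03850203535025778), np.float64(-0.1929949223706343)) [-0.5721657  -3.86221051 -1.49557438] [-1.95895149  0.13337739  0.00867363]
```

Call:
move_arm:
  motion:
    - [[0,-1,0],[0,0,0],1]
    - [[0,-1,0.5],[0,0,0],1]
    - [[0,-1,1],[0,0,0],1]
    - [[0,-1,1.5],[0,0,0],1]
    - [[0,-1,1.5],[0,0,0],1]

```text
clock: 28.42
tool_pos: [0.6276, 0.014, 0.1846]
orientation: [180.0, -0.0, -2.6]
force: [-2.0, -4.9, 0.4]
opening: 0.0096
gripper_force: 30.0
```

```bash
python3 - <<'E'
from h import *
o=ctrl.get_obs();print(o['tool_pos'],o['orientation'],inrow(o['tool_pos']),o['force'],o['moment'])
E
```

```text
[0.62756385 0.01395863 0.18455304] [ 1.79961995e+02 -7.55206993e-03 -2.59128155e+00] (np.float64(-0.03836750415746361), np.float64(-0.19195483558469467)) [-2.01510536 -4.89785552  0.42290871] [-1.99814507  0.36067566 -0.00310107]
```

Call:
move_arm:
  motion:
    - [[0,-1,0.5],[0,0,0],1]
    - [[0,-2,1],[0,0,0],1]
    - [[0,-2,1],[0,0,0],1]

```text
clock: 28.67
tool_pos: [0.6278, 0.015, 0.1845]
orientation: [179.9, -0.0, -2.6]
force: [-2.6, -8.7, 4.6]
opening: 0.0098
gripper_force: 30.0
```

Call:
move_arm:
  motion:
    - [[0,0,0],[0,0,0],0.65]
    - [[0,0,0],[0,0,0],0.65]
    - [[0,0,0],[0,0,0],0.65]
    - [[0,0,0],[0,0,0],0.65]
    - [[0,0,-25],[0,0,0],0.65]
    - [[0,0,-60],[0,0,0],0.65]
    - [[0,0,-80],[0,0,0],0.65]
    - [[0,0,-80],[0,0,0],0.65]

```text
clock: 29.33
tool_pos: [0.6302, 0.0173, 0.2687]
orientation: [-179.9, -0.5, -2.5]
force: [0.8, 0.1, 0.8]
opening: 0.0309
gripper_force: 0.0
```

Call:
move_arm:
  motion:
    - [[-40,0,-10],[0,0,0],0.65]
    - [[-80,0,-10],[0,0,0],0.65]
    - [[-100,40,-10],[0,0,0],0.65]
    - [[-100,80,-10],[0,0,0],0.65]
    - [[-100,120,-10],[0,0,0],0.65]
    - [[-100,160,-10],[0,0,0],0.65]
    - [[-100,200,-10],[0,0,0],0.65]
    - [[-100,240,-10],[0,0,0],0.65]
    - [[-100,280,-10],[0,0,0],0.65]
    - [[-100,280,-10],[0,0,0],0.65]

```text
clock: 30.17
tool_pos: [0.5145, -0.2637, 0.2725]
orientation: [180.0, 0.0, -2.8]
force: [0.9, 2.1, 0.5]
opening: 0.0303
gripper_force: 0.0
```

```bash
python3 - <<'E'
from h import *
print(ctrl.get_obs()['tool_pos'])
s=snap('top');s2=snap('scene');rects(s,.15)
a=cv2.resize(s['color'][115:225,165:325],(800,550),interpolation=cv2.INTER_CUBIC)
b=cv2.resize(s2['color'][160:300,190:410],(800,509),interpolation=cv2.INTER_CUBIC)
a=cv2.resize(a,(400,300));b=cv2.resize(b,(400,300))
cv2.imwrite('pics/f.png',cv2.resize(np.vstack([a,b]),(600,600) ) if 0 else np.vstack([a,b]))
E
```

```text
[ 0.51454939 -0.26365164  0.27250651]
red 723 px 253 159 xy [618.  43.] size [44.4 91.4] ang 87.2
yellow 761 px 194 157 xy [625.6 181.2] size [46.4 93.8] ang 87.2
green 678 px 214 158 xy [624.2 134.8] size [42.2 89. ] ang 87.4
green 1752 px 530 176 xy [ 572.7 -567.8] size [180.   94.8] ang 81.1
blue 441 px 240 93 xy [780.9  71.8] size [54.8 65.9] ang 88.9
blue 696 px 233 159 xy [621.4  89. ] size [43.2 91. ] ang 86.9
blue 250 px 255 265 xy [376.9  45.7] size [35.5 39.5] ang 88.6
blue 494 px 173 277 xy [355.  225.8] size [50.2 55.1] ang 0.4
```

View pics/f.png

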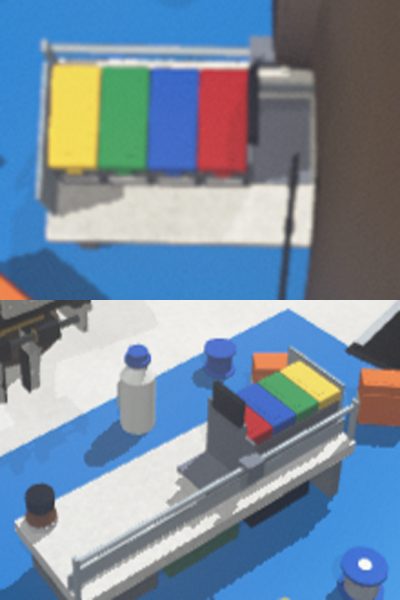

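The final view shows yellow, green, blue and red tight along the lip. The bookend is upright and hooked over the rail at the red end, and the bystanders are in place. Measured box x is -0.047 to -0.049 m and spacing about 46 mm, all in tolerance.

```bash
python3 -c "
from plant import ctrl
print(ctrl.close_job())"
```

```text
the job is handed in; nothing more can be done
None
```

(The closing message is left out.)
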